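# Flip the food-waste caddy shut

## Robot

A 7-joint arm with a two-finger parallel gripper is mounted at the origin on a cart in front of the work surface, level with it; the furniture and walls round the work are solid. World frame = base frame: x ahead of the robot, y to its left, z up, the work surface at z = 0. Lengths are in mm, angles in rad, forces in N, time in s.
With the tool pointing down it reaches from about 375 to 925 mm from the base axis. Payload 3.1 kg.
Tool frame: the origin (TCP) lies at the very end of the fingers, on their centre line; the grasp point (between the pads) lies 19 mm behind it; z points along the fingers, y is the line along which they close (so a half turn about z gives the same grasp; the last joint's range is limited). The gripper opens to 85 mm and grips with 20 to 120 N. Pads are 22 mm wide; open, the fingers measure 114 mm over their backs; the gripper's body (76 mm by 85 mm) begins 54 mm behind the grasp point. The pads swing forward as they close: fully open they stand 13 mm farther back than shut.
Start: joints at [-1.357, 0.383, 0.044, 1.598, -0.018, 1.161, -0.05], TCP at [199.379, 618.669, 231.269] pointing down, gripper open.
Joint ranges: [-2.61, 2.61], [-0.41, 2.15], [-1.48, 1.57], [0, 2.5], [-1.57, 4.71], [0.05, 1.97], [-2.85, 2.85]. Speed limits (rad/s): [2.79, 2.79, 3.14, 3.14, 3.14, 3.14, 3.14].

## Interface

Orientations are given as a 3x3 rotation matrix whose columns are the frame's x, y, z axes.
In Python, from rig import robot gives the robot as it stands.
- The arm moves only by the tool carry_out, never from a script. Its argument "moves" is a list that holds one entry, the list of rows, each a list of 7 numbers: the finger opening in m, from 0 to 0.0854, then the shift along the tool's x, y, z in m, then the turn, a rotation vector about the tool's x, y, z in degrees. In form: [[[grip, x, y, z, wx, wy, wz], ...]]. A call has 1 to 10 rows; each row is the pose to reach, as a shift and turn from the pose commanded when the call began, along the tool's axes at that moment; what a row does not reach only later rows make up. A row lasts 1/8 s, in which the tool goes at most 62.5 mm and 10.7 degrees, less where a joint would pass 70% of its speed; a pose out of reach is approached as far as the arm can. A call with a gripper value outside its range is refused whole. The fingers move at their own pace and stop on an object; "squeeze" is the grip in N (left out, the last holds). Time passes only in rows, so rows that repeat a pose let the fingers close. It gives the time, the measured TCP pose, the force, the opening and the grip force at its end, in the units of the state.
- robot.observe(): the state, without advancing time (a new reading comes with each control period).
- robot.grab_frame(name): name is "scene" or "top" or "wrist"; returns a dict with "color" (480x640x3 uint8, red, green, blue), "fx", "fy", "cx", "cy" (pixels), "T" (4x4, takes a point from camera to world coordinates); the wrist camera has in their place "mount" (4x4, takes a point from camera to tool coordinates, whose origin is the TCP and whose axes are the flange's). Camera axes: x right, y down, z forward; pixel columns grow to the right and rows downward; lengths in mm; the calibration is good to about 2 mm. The wrist camera is an equidistant fisheye: a pixel r from the principal point sees the ray r / f radians off the axis. A picture is of the moment at which its call begins: read the wrist's pose just before it. There is no depth.
- robot.job_done(): hands the job in; it is judged then, once.
The state is a dict: "clock": time; "q": joint angles; "qvel": joint speeds; "tau": joint torques, N m; "ee_pos": TCP position; "ee_rot": TCP orientation; "ft_force": force on the tool from outside, world axes, zero at the start; "wrist_torque": the same for the moment, N m; "gripper_width": finger opening in mm; "finger_force": force on a finger pad.
Only numpy, scipy, OpenCV 4.12 (cv2) and the standard library are available. Lean on these libraries where they do the work, as an engineer would, in place of code of your own. Each camera call takes 0.05 s, during which the arm holds its last target. There are 200 camera calls.

## Task

Two small waste caddies stand open on the draining board, their lids leaning back. Shut the green one: from behind, push its lid forward past upright and let it drop shut by its own weight, without following it down or pressing on it. Leave the grey caddy open, and leave both caddies, the coffee pot and the glass tumbler standing where they are.

Things in the scene. Friction and masses are not known exactly. Their poses are not given: they have to be found in the camera images.
- green_caddy: a kitchen waste caddy of green plastic: open box 130 mm deep (x) by 110 mm wide (y) by 100 mm high, about 1.5 kg, standing loose on the draining board. Origin: centre of its underside; x points to its back (hinge side), -x to its front, z up. Its green flat lid (135 mm long, 114 mm wide, 6 mm thick, 0.12 kg, plus a 10 mm thumb tab at the free edge) hinges about a line along y at x = +69 mm, z = 100 mm, on the back rim
- green_lid (a joint): angle of the green caddy's lid, rad: 0 = lying shut on the box, 1.57 = upright, 1.9 = leaning back against its stop, where it rests at the start (at 1.9 the free edge is about 115 mm behind the caddy's centre and 228 mm up; upright it is 235 mm up). Free-turning, lightly damped hinge: short of upright it falls back to the stop, past upright it falls shut by itself in about 1 to 2 s. A push of under 1 N moves it
- grey_caddy: the same caddy in grey, to be left open: a kitchen waste caddy of grey plastic: open box 130 mm deep (x) by 110 mm wide (y) by 100 mm high, about 1.5 kg, standing loose on the draining board. Origin: centre of its underside; x points to its back (hinge side), -x to its front, z up. Its grey flat lid (135 mm long, 114 mm wide, 6 mm thick, 0.12 kg, plus a 10 mm thumb tab at the free edge) hinges about a line along y at x = +69 mm, z = 100 mm, on the back rim
- grey_lid (a joint): angle of the grey caddy's lid, rad: 0 = lying shut on the box, 1.57 = upright, 1.9 = leaning back against its stop, where it rests at the start (at 1.9 the free edge is about 115 mm behind the caddy's centre and 228 mm up; upright it is 235 mm up). Free-turning, lightly damped hinge: short of upright it falls back to the stop, past upright it falls shut by itself in about 1 to 2 s. A push of under 1 N moves it
- coffee_pot: bystander: metal stovetop coffee pot with black handle, 82 x 133 mm, 109 mm high, loose, behind and between the caddies; origin: centre of its underside, z up
- tumbler: bystander: clear glass tumbler, 81 mm across, 92 mm high, loose, in front of and between the caddies; origin: centre of its underside, z up

How it is judged (in metres and radians):
At the end, for the whole second after the job is handed in: The green lid lies shut (within 0.1 rad) and at rest; the grey lid still leans back (over 1.7 rad); both caddies, the coffee pot and the tumbler stand upright (within 0.15 rad) within 30 mm of where they stood (value of joint green_lid below 0.1 rad and velocity of joint green_lid between -0.1 and 0.1 rad/s and value of joint grey_lid above 1.7 rad and distance of each of green_caddy, grey_caddy, coffee_pot, tumbler from where it was at the start of the episode below 0.03 m and angle between each of green_caddy, grey_caddy, coffee_pot, tumbler's own z axis and vertical below 0.15 rad); the robot touches nothing.
It fails at once if the robot touches the green lid when it is less than 0.6 rad from shut, instead of letting it fall by its own weight (value of joint green_lid below 0.6 rad and contact force between any of the fingers, the arm and green_lid above 0.5 N).
It fails at once if the grey lid is pushed upright or over (value of joint grey_lid below 1.57 rad).
It also fails if it takes over 27 s, if anything falls off the work surface, if the arm or the gripper's body presses on something with over 40 N, if the wrist force passes 120 N, or if a joint passes its speed limit or range.

## Working session

There is one attempt and no reset: what is moved stays moved. The work goes in short steps, Python scripts to look and compute and a tool call to move; the robot and the scene stay as the last step left them, time stands still between calls to the robot, and variables do not carry over. Pictures are saved under pics/ and viewed, at most 10 in all, crops included, and the job is handed in when it is done.

Besides the shell and the picture viewer there is one more tool, called after "Call:" as name([rows], argument=value, ...), one row to a line, values as JSON. carry_out: Moves the arm, as the interface text tells. Its arguments: {"type":"object","properties":{"moves":{"type":"array","items":{"type":"array","items":{"type":"array","items":{"type":"number"}}}},"squeeze":{"type":"number"}},"required":["moves"]}

```bash
mkdir -p pics; python3 - <<'E'
from rig import robot
import cv2,numpy as np
for n in("scene","top"):
    f=robot.grab_frame(n); cv2.imwrite(f"pics/{n}0.png",f["color"][:,:,::-1]); print(n,f["fx"],f["fy"],f["cx"],f["cy"],np.round(f["T"],3).tolist())
s=robot.observe(); print(s["clock"],s["ee_pos"],np.round(s["ee_rot"],3).tolist())
E
```

```text
scene 445.430300146086 445.430300146086 334.8481967911547 236.43563603645646 [[-0.653, -0.461, 0.601, -3.933], [-0.757, 0.415, -0.505, 444.047], [-0.017, -0.785, -0.62, 623.499], [0.0, 0.0, 0.0, 1.0]]
top 500.39643714755954 500.39643714755954 314.96488940414736 234.31676344913024 [[-0.012, -0.989, 0.15, 392.349], [-1.0, 0.01, -0.008, -4.555], [0.006, -0.15, -0.989, 929.262], [0.0, 0.0, 0.0, 1.0]]
0.1 [199.11725216 617.84158791 230.00637057] [[-0.952, 0.307, -0.001], [0.307, 0.952, -0.002], [-0.0, -0.002, -1.0]]
```

View pics/scene0.png

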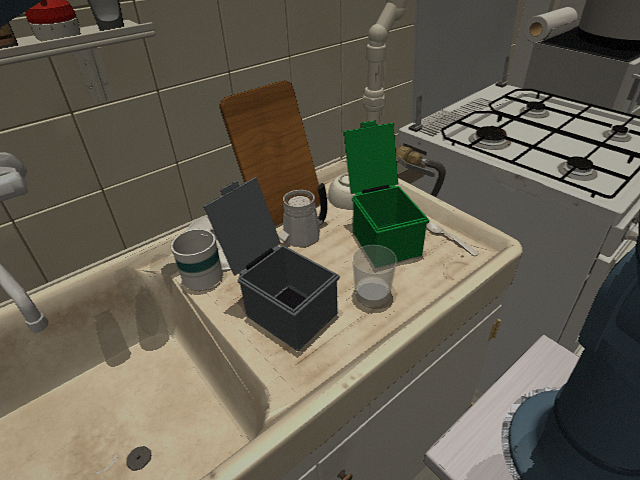

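View pics/top0.png

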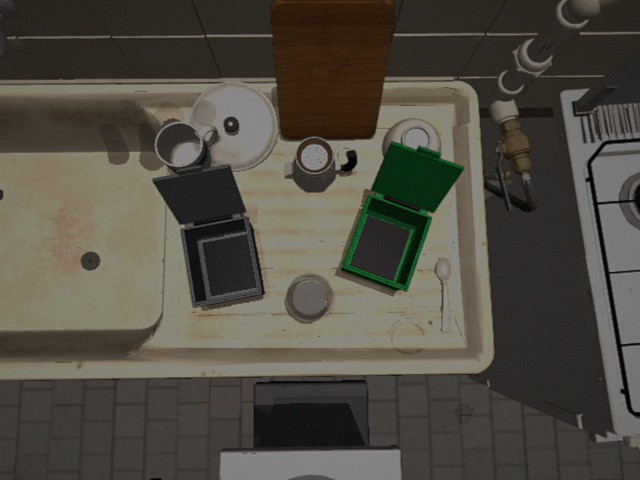

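The scene shot shows the green lid's free corners at (346,132) and (393,124) and its hinge at about (353,193) and (398,186). In the top view the same corners are at (391,144) and (463,165), with the rim front corners at (343,268) and (408,289). I'll triangulate from these.

```bash
cat > tri.py <<'E'
import numpy as np
from rig import robot
C={n:robot.grab_frame(n) for n in("scene","top")}
def ray(n,p):
    f=C[n];T=np.array(f["T"]);d=T[:3,:3]@[(p[0]-f["cx"])/f["fx"],(p[1]-f["cy"])/f["fy"],1]
    return T[:3,3],d/np.linalg.norm(d)
def tri(ps,pt):
    o1,d1=ray("scene",ps);o2,d2=ray("top",pt)
    s=np.linalg.lstsq(np.c_[d1,-d2],o2-o1,rcond=None)[0];a=o1+s[0]*d1;b=o2+s[1]*d2
    return np.round((a+b)/2),round(np.linalg.norm(a-b),1)
def atz(n,p,z):
    o,d=ray(n,p);return np.round(o+d*(z-o[2])/d[2])
E
python3 - <<'E'
from tri import *
for k,a,b in[("lidL",(346,132),(391,144)),("lidR",(393,124),(463,165)),("frontR",(427,221),(408,289)),("frontL",(362,229),(343,268)),("hingeR",(398,186),(432,212)),("potTop",(299,200),(315,155)),("greyL",(208,207),(155,180)),("greyR",(257,179),(235,167))]:print(k,*tri(a,b))
for k,p,z in[("FL",(343,268),100),("FR",(408,289),100),("pothandle",(355,158),90),("bowl",(412,140),50),("boardR",(377,135),0),("boardtopR",(394,8),200),("basinwall",(470,85),30),("tap",(510,125),60)]:print(k,atz("top",p,z))
E
```

```text
lidL [ 631. -124.  224.] 1.9
lidR [ 599. -230.  220.] 2.9
frontR [ 427. -164.   88.] 4.7
frontL [472. -45. 103.] 32.5
hingeR [ 555. -212.   93.] 1.4
potTop [658. -13.  93.] 0.2
greyL [580. 219. 222.] 3.3
greyR [603. 108. 218.] 5.0
FL [461. -57. 100.]
FR [ 425. -164.  100.]
pothandle [653. -82.  90.]
bowl [ 698. -191.   50.]
boardR [ 726. -134.    0.]
boardtopR [ 864. -140.  200.]
basinwall [ 813. -311.   30.]
tap [ 721. -369.   60.]
```

Checks: the lid is 111 mm wide (114 given), its top edge is at z≈222 and it sits 184 mm behind the front rim (180 expected). The caddy's yaw is about -18°, so the tool is already lined up with it. I'll close the fingers, rise, and cross over towards a point behind the green lid.

Call:
carry_out([
  [[0,0,0,-0.05,0,0,0],[0,0,0,-0.09,0,0,0],[0,-0.04,-0.036,-0.09,0,0,0],[0,-0.08,-0.072,-0.09,0,0,0],[0,-0.12,-0.108,-0.09,0,0,0],[0,-0.16,-0.144,-0.09,0,0,0],[0,-0.2,-0.18,-0.09,0,0,0],[0,-0.24,-0.216,-0.09,0,0,0],[0,-0.28,-0.252,-0.09,0,0,0],[0,-0.32,-0.288,-0.09,0,0,0]],
])

```text
clock: 1.45
ee_pos: [416.2, 244.6, 321.2]
ee_rot: [[-0.952, 0.307, 0.0], [0.307, 0.952, 0.0], [0.0, 0.0, -1.0]]
ft_force: [0.6, 0.4, 0.3]
gripper_width: -0.0
finger_force: 0.0
```

Call:
carry_out([
  [[0,-0.04,-0.036,0,0,0,0],[0,-0.08,-0.072,0,0,0,0],[0,-0.12,-0.108,0,0,0,0],[0,-0.16,-0.144,0,0,0,0],[0,-0.2,-0.18,0,0,0,0],[0,-0.24,-0.216,0,0,0,0],[0,-0.28,-0.252,0,0,0,0],[0,-0.32,-0.288,0,0,0,0],[0,-0.36,-0.324,0,0,0,0],[0,-0.385,-0.341,0,0,0,0]],
])

```text
clock: 2.7
ee_pos: [677.4, -200.1, 320.7]
ee_rot: [[-0.951, 0.31, -0.001], [0.31, 0.951, -0.002], [0.001, -0.002, -1.0]]
ft_force: [-0.3, 0.4, -0.5]
gripper_width: -0.2
finger_force: 0.0
```

```bash
python3 - <<'E'
from rig import robot
import cv2,numpy as np
a=robot.grab_frame("scene")["color"];b=robot.grab_frame("top")["color"]
cv2.imwrite("pics/mid.png",np.hstack([cv2.resize(a[60:360,160:560],(400,300)),b[60:360,240:640]])[:,:,::-1])
print(robot.observe()["ee_pos"])
E
```

```text
[ 677.36514799 -200.8273783   320.04471623]
```

View pics/mid.png

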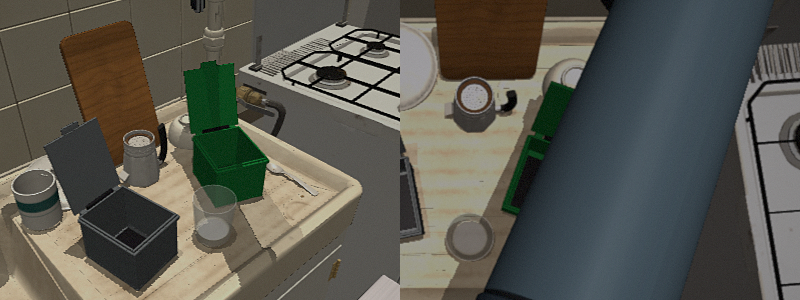

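The fingertip shows above and behind the green lid, at about (195,5) in the left crop. The lid is untouched and the way down is clear. I'll go down and begin the push.

Call:
carry_out([
  [[0,0,0,0.04,0,0,0],[0,0,0,0.08,0,0,0],[0,0,0,0.115,0,0,0],[0,0,0,0.125,0,0,0],[0,0.015,0,0.125,0,0,0],[0,0.03,0,0.125,0,0,0],[0,0.04,0,0.125,0,0,0],[0,0.05,0,0.125,0,0,0],[0,0.06,0,0.125,0,0,0],[0,0.07,0,0.125,0,0,0]],
])

```text
clock: 4.05
ee_pos: [610.6, -174.6, 196.6]
ee_rot: [[-0.952, 0.307, 0.001], [0.307, 0.952, -0.0], [-0.001, 0.0, -1.0]]
ft_force: [0.4, -0.2, 0.1]
gripper_width: 0.2
finger_force: 0.2
```

```bash
python3 - <<'E'
from rig import robot
import cv2,numpy as np
a=robot.grab_frame("scene")["color"]
cv2.imwrite("pics/p1.png",cv2.resize(a[60:280,260:500],(720,600))[:600,:,::-1])
s=robot.observe();print(s["ee_pos"],s["ft_force"])
E
```

```text
[ 609.07257009 -174.29796785  196.26098265] [-0.84384953  0.78497219 -1.00213788]
```

View pics/p1.png

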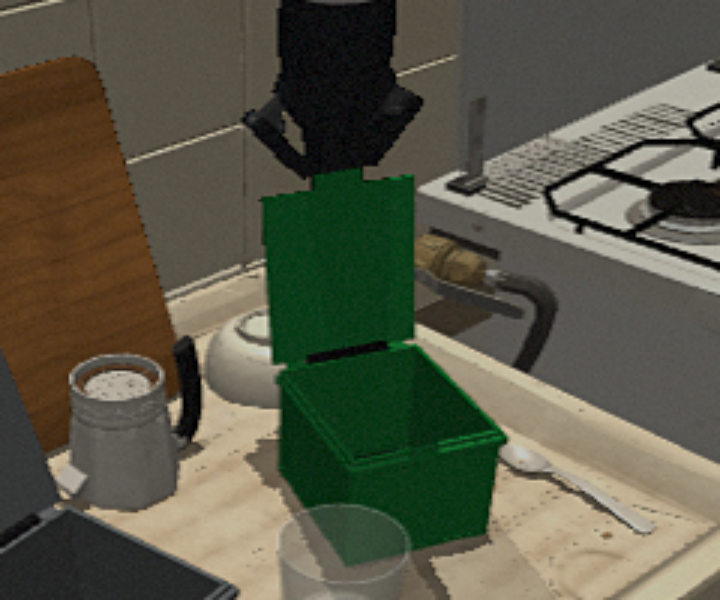

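The finger is behind the middle of the lid, which has started to tip forward (top edge at about (340,185) in the crop). I'll push it past upright, then back off and rise while it falls.

Call:
carry_out([
  [[0,0.01,0,0,0,0,0],[0,0.02,0,0,0,0,0],[0,0.03,0,0,0,0,0],[0,0.04,0,0,0,0,0],[0,0.047,0,0,0,0,0],[0,0.035,0,0,0,0,0],[0,0.01,0,0,0,0,0],[0,-0.02,0,0,0,0,0],[0,-0.02,0,-0.04,0,0,0],[0,-0.02,0,-0.1,0,0,0]],
])

```text
clock: 5.35
ee_pos: [629.8, -180.4, 294.3]
ee_rot: [[-0.952, 0.306, -0.006], [0.306, 0.952, -0.001], [0.005, -0.002, -1.0]]
ft_force: [0.6, 0.7, -0.1]
gripper_width: -0.0
finger_force: 0.0
```

```bash
python3 - <<'E'
from rig import robot
import cv2,numpy as np
a=robot.grab_frame("scene")["color"]
cv2.imwrite("pics/p2.png",cv2.resize(a[60:360,160:560],(800,600))[:,:,::-1])
s=robot.observe();print(s["clock"],s["ee_pos"],s["ft_force"])
E
```

```text
5.4 [ 634.89888677 -182.97093153  306.32860645] [ 2.68433522 -2.10004315  6.20773007]
```

View pics/p2.png

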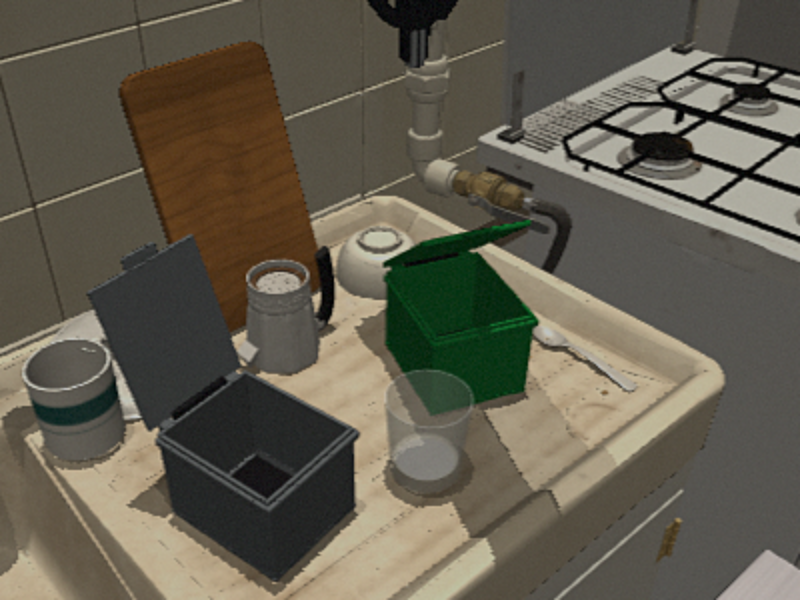

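The lid is well past upright and still falling (free edge at about (525,225)), and the arm is clear above it. I'll hold and let it drop.

Call:
carry_out([
  [[0,0,0,-0.02,0,0,0],[0,0,0,-0.02,0,0,0],[0,0,0,-0.02,0,0,0],[0,0,0,-0.02,0,0,0],[0,0,0,-0.02,0,0,0],[0,0,0,-0.02,0,0,0],[0,0,0,-0.02,0,0,0],[0,0,0,-0.02,0,0,0],[0,0,0,-0.02,0,0,0],[0,0,0,-0.02,0,0,0]],
])

```text
clock: 6.65
ee_pos: [629.9, -180.9, 316.3]
ee_rot: [[-0.952, 0.307, 0.0], [0.307, 0.952, 0.0], [-0.0, 0.0, -1.0]]
ft_force: [-0.0, 0.5, -0.3]
gripper_width: 0.0
finger_force: 0.0
```

```bash
python3 - <<'E'
from rig import robot
import cv2,numpy as np
a=robot.grab_frame("scene")["color"]
cv2.imwrite("pics/p3.png",cv2.resize(a[60:360,160:560],(800,600))[:,:,::-1])
s=robot.observe();print(s["clock"],s["ee_pos"],s["ft_force"])
E
```

```text
6.7 [ 629.9023774  -180.8856945   316.31839274] [0.15192375 0.17779524 0.14699309]
```

View pics/p3.png

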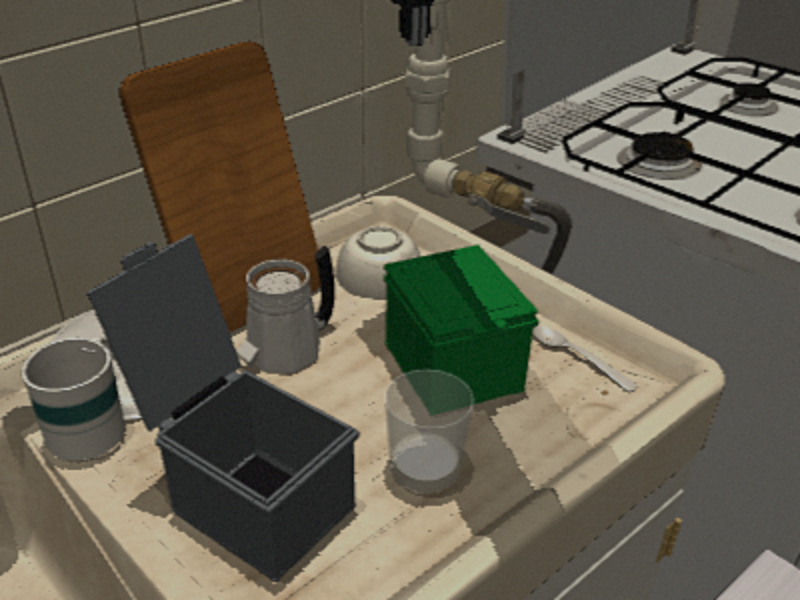

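The green lid lies flat on its box (around (460,290)). The grey lid is still open, nothing else has moved, and the arm is clear. I'll let it settle briefly and hand in.

Call:
carry_out([
  [[0,0,0,0,0,0,0],[0,0,0,0,0,0,0],[0,0,0,0,0,0,0],[0,0,0,0,0,0,0]],
])

```text
clock: 7.2
ee_pos: [629.9, -180.9, 316.3]
ee_rot: [[-0.952, 0.307, -0.0], [0.307, 0.952, -0.0], [0.0, -0.0, -1.0]]
ft_force: [-0.6, -0.3, 0.1]
gripper_width: -0.4
finger_force: 0.0
```

```bash
python3 -c "
from rig import robot
print(robot.job_done())"
```

```text
the job is handed in; nothing more can be done
None
```

I pushed the green lid past upright from behind and it fell shut by itself; in the last picture the grey caddy is still open and nothing else has visibly moved; I handed the job in at about 7 s, and no verdict was returned.

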